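Load the gauging slide and index it to the ball detent

ROBOT

A 6-joint arm with a two-finger parallel gripper is mounted at the origin on the work surface. World frame = base frame: x ahead of the robot, y to its left, z up, the work surface at z = 0. Lengths are in m, angles in rad, forces in N, time in s.
With the tool pointing down it reaches from about 0.3 to 0.775 m from the base axis. Payload 14.6 kg.
Tool frame: the origin (TCP) lies between the finger pads, 19 mm behind the fingertips; this is the grasp point; z points along the fingers, y is the line along which they close (so a half turn about z gives the same grasp; the last joint's range is limited). The gripper opens to 94 mm and grips with 3 to 60 N. Pads are 16 mm wide; open, the fingers measure 119 mm over their backs; the gripper's body (75 mm by 177 mm) begins 78 mm behind the grasp point.
Start: joints at [-1.194, 0.3, 1.521, -0, 1.321, -0.067], TCP at [0.236, -0.497, 0.224] pointing down, gripper open.
Joint ranges: [-3.03, 3.03], [-0.79, 2.21], [0.23, 2.52], [-1.04, 4.18], [0, 3.07], [-2.55, 2.55]. Speed limits (rad/s): [2.22, 2.22, 2.57, 3.14, 3.14, 3.14].

INTERFACE

Orientations are given as [roll, pitch, yaw] about the fixed x, y, z axes, in that order (R = Rz(yaw) Ry(pitch) Rx(roll)).
In Python, from station import ctrl, camera, camera_info, finder gives the robot as it stands.
- The arm moves only by the tool carry_out, never from a script. Its argument "motion" is a list of rows, each a list of 2 entries, a list of its own where there are three numbers: the shift along the tool's x, y, z as a fraction of full scale, then the turn about the tool's z as a fraction of full scale. A call has 1 to 12 rows; each row is the pose to reach, as a shift and turn from the pose commanded when the call began, along the tool's axes at that moment, turning the shorter way round; what a row does not reach only later rows make up. Full scale, the value 1, is 200 mm for a shift and 360 degrees for a turn. A row lasts 1/10 s, in which the tool goes at most 50 mm and 8.59 degrees, less where a joint would pass 70% of its speed; a pose out of reach is approached as far as the arm can. A call with a number of a shift or a turn outside -1 to 1 is refused whole. A call with a gripper value outside its range is refused whole. "hand" is the closure, from -1 (fully open) to 1 (shut), set as the call begins (left out, the last holds). The fingers move at their own pace and stop on an object; "force" is the grip in N (left out, the last holds). Time passes only in rows, so rows that repeat a pose let the fingers close. It gives the time, the measured TCP pose, the force, the opening and the grip force at its end, in the units of the state.
- ctrl.get_obs(): the state, without advancing time (a new reading comes with each control period).
- camera(name): name is "scene" or "top"; returns (picture, depth): 420x560x3 uint8, blue, green, red; 420x560 float32, m along the optical axis (not along the pixel's ray), 0 where there is no reading.
- camera_info(name): a dict with "camera_matrix" (3x3 intrinsics, pixels), "dist_coeffs" ([k1, k2, p1, p2, k3] as OpenCV has them; the pictures are not rectified), "origin" and "attitude" of the camera in the world. Camera axes: x right, y down, z forward; pixel columns grow to the right and rows downward; lengths in m; the calibration is good to about 2 mm. A picture is of the moment at which its call begins. camera_info takes no time and is no camera call.
- ctrl.hand_in(): hands the job in; it is judged then, once.
Trained networks look in the newest picture that a camera, given by its name, has taken for a name from the list of things; names that differ only in an ending like _2 or _b are one class to them, and where a whole thing is asked for, a point or a joint stands for the part that bears it (a point fixed in the world has none). Each returns a list of dicts, best first, with "conf" (0 to 1); they miss things now and then, are a little off and sometimes report something else, mostly with a low value. They report only what shows in the picture. A call takes as long as a camera call. They do not tell look-alikes from the thing itself.
- finder.boxes_of(camera, query): "location" ([column, row] in pixels, amid what is visible of it).
- finder.cut_out(camera, query): "mask" (420x560 bool, what is visible of it) and "location" ([column, row] in pixels, amid what is visible of it).
- finder.pinpoint(camera, query): "location" ([column, row] in pixels: a listed point, or the origin of a listed thing).
The state is a dict: "time_s": time; "qpos": joint angles; "joint_vel": joint speeds; "tau": joint torques, N m; "ee_pos": TCP position; "eef_rot": TCP orientation; "force": force on the tool from outside, world axes, zero at the start; "moment": the same for the moment, N m; "grip_width": finger opening in m; "grip_force": force on a finger pad.
Only numpy, scipy, OpenCV 4.12 (cv2) and the standard library are available. Lean on these libraries where they do the work, as an engineer would, in place of code of your own. Each camera call takes 0.05 s, during which the arm holds its last target. There are 200 camera calls.

TASK

Stand the flanged bushing, flange down, in the round nest of the gauging slide and let go of it. Then grip the carriage by its square post and slide it slowly along the rail towards the dial indicator until you feel its spring ball drop into the notch under the indicator, and finish there, still holding the post with the carriage at the notch. Leave the other things on the bench where they are.

Things in the scene. Friction and masses are not known exactly. Their poses are not given: they have to be found in the camera images.
- bushing: Loose plain-steel flanged bushing standing on the bench flange down: flange 40 mm diameter and 10 mm thick at the bottom, above it a round body 26 mm in diameter up to 50 mm total height, dark bore on top. About 0.22 kg (varies). Origin: centre of the flange's underside, z up along its axis.
- fixture: Fixed gauging slide: green base plate 80 x 490 x 12 mm with a steel rail on it along the fixture's y axis (rail top 32 mm above the bench). Place varies, turned up to 0.25 rad. Origin on the bench under the rail's centreline; +y along the rail is the way the carriage must go; end stops at y = -312 and +172 mm.
- carriage: Aluminium plate 80 (x) x 170 (y) x 14 mm on the rail, top 48 mm above the bench, slides only along fixture y, from -170 (starts -170 to -110) to +130 mm. Nest near its +y end, post near its -y end, spring ball on its +x side. Origin on the rail's centreline level with the nest, 34 mm above the bench; axes as the fixture's. Friction 1.5 N plus 15 N per m/s; stays where left.
- nest (a point): Centre of the nest's floor on the carriage top (48 mm above the bench): a ring 48 mm inside diameter, 56 mm outside, walls 9 mm high; the bushing's flange stands inside it with 4 mm to spare all round. 10 mm to +x of the carriage's origin.
- post_top (a point): Centre of the top of the carriage's square post, 90 mm above the bench: the post is 20 x 20 mm, sides along the fixture's x and y, and stands 42 mm above the plate. It is 115 mm behind (-y) the carriage's origin and 10 mm to -x. Steel.
- ball (a point): Centre of the spring ball (10 mm diameter, pointing to +x out of a round brass sleeve) on the carriage's +x side, level with the nest (fixture y the same as the carriage's origin), 53 mm to +x of the carriage's origin, 41 mm above the bench. The ball gives way along x by up to 6 mm.
- station: Fixed indicator station beside the rail on its +x side, at fixture y +30 to +90 mm (varies): dark foot block, post 175 mm high, arm with a 44 mm dial indicator over the rail, its stem's end 112 mm above the bench. Origin on the bench, on the rail's centreline, level with the notch; axes as the fixture's.
- notch (a point): The detent notch, 59.5 mm to +x of the station's origin, 41 mm above the bench: the gap between two upright round humps (10 mm diameter, centres 14 mm apart along y) on the foot's rail side. Coming from -y the ball meets the first hump 15 mm before the notch (push jumps to about 9 N), tops it 7 mm before, then drops in. Leaving takes about 8 N; past the second hump the carriage runs free.
- spacer: Loose bystander: plain steel spacer, 34 mm diameter, 30 mm high, no flange. Origin: centre of its underside. Leave it.
- arbor: Loose bystander: dark steel stub, 32 mm diameter for 35 mm, with an 18 mm pin on top, 80 mm high in all. Origin: centre of its underside. Leave it.
- oil: Loose bystander: oil bottle, 60 mm diameter, 130 mm high. Origin: centre of its underside. Leave it.
- chuck_key: Loose bystander: T-shaped chuck key lying flat, 122 mm long with an 80 mm crossbar, 16 mm thick. Origin on the bench under the shank, 10 mm from the crossbar. Leave it.
Not all that is in view belongs to the job. What is shaped like the bushing but pink or turquoise is not meant.

How it is judged:
On the way:
1. the bushing stands in the nest, let go, while the carriage is still away from the notch (horizontal distance between bushing and nest below 0.0055 m and z of bushing in the frame of nest between -0.003 and 0.003 m and angle between bushing's own z axis and vertical below 0.08 rad and contact force between the fingers and bushing below 0.3 N and y of ball in the frame of notch below -0.03 m), for 0.2 s.
At the end, for the whole second after the job is handed in: Ball within 3 mm of the notch centre along the rail, carriage at rest; fingers hold the post (over 3 N, TCP within 40 mm of its top); bushing upright (0.08 rad) in the nest, within 5.5 mm of its centre and 3 mm of its floor, not touched by the fingers (horizontal distance between bushing and nest below 0.0055 m and z of bushing in the frame of nest between -0.003 and 0.003 m and angle between bushing's own z axis and vertical below 0.08 rad and contact force between the fingers and bushing below 0.3 N and y of ball in the frame of notch between -0.003 and 0.003 m and linear speed of carriage below 0.01 m/s and contact force between the fingers and carriage above 3 N and distance between the grasp point and post_top below 0.04 m); the arm keeps its last pose, push and grip.
It fails at once if the carriage is shoved faster than 0.3 m/s (linear speed of carriage above 0.3 m/s).
It fails at once if the spacer is disturbed (moved more than 20 mm) (distance of spacer from where it was at the start of the episode above 0.02 m).
It fails at once if the arbor is disturbed (moved more than 20 mm) (distance of arbor from where it was at the start of the episode above 0.02 m).
It fails at once if the oil is disturbed (moved more than 20 mm) (distance of oil from where it was at the start of the episode above 0.02 m).
It fails at once if the chuck key is disturbed (moved more than 20 mm) (distance of chuck_key from where it was at the start of the episode above 0.02 m).
It also fails if it takes over 64 s, if anything falls off the work surface, if the arm or the gripper's body presses on something with over 40 N, if the wrist force passes 120 N, or if a joint passes its speed limit or range.

## Working session

There is one attempt and no reset: what is moved stays moved. The work goes in short steps, Python scripts to look and compute and a tool call to move; the robot and the scene stay as the last step left them, time stands still between calls to the robot, and variables do not carry over. Pictures are saved under pics/ and viewed, at most 10 in all, crops included, and the job is handed in when it is done.

Besides the shell and the picture viewer there is one more tool, called after ">>>" as name(argument=value, ...) on one line, values as JSON. carry_out: Moves the arm, as the interface text tells. Its arguments: {"type":"object","properties":{"motion":{"type":"array","items":{"type":"array"}},"hand":{"type":"number"},"force":{"type":"number"}},"required":["motion"]}

```bash
mkdir -p pics; ls; cat > h.py <<'E'
import numpy as np, cv2
from scipy.spatial.transform import Rotation as R
from station import ctrl, camera, camera_info, finder
def cam(n):
    i=camera_info(n); K=np.array(i["camera_matrix"],float); d=np.array(i["dist_coeffs"],float)
    a=np.array(i["attitude"],float)
    Rm=a if a.shape==(3,3) else R.from_euler('xyz',a).as_matrix()
    return K,d,np.array(i["origin"],float),Rm
def ray(n,p):
    K,d,o,Rm=cam(n); u=cv2.undistortPoints(np.array([[p]],float),K,d)[0,0]
    return o,Rm@np.array([u[0],u[1],1.])
def at_z(n,p,z):
    o,r=ray(n,p); return o+r*(z-o[2])/r[2]
def tri(p1,p2):
    A=np.zeros((3,3));b=np.zeros(3);L=[]
    for n,p in (("scene",p1),("top",p2)):
        o,r=ray(n,p); r=r/np.linalg.norm(r); M=np.eye(3)-np.outer(r,r);A+=M;b+=M@o;L.append((o,M))
    x=np.linalg.solve(A,b); return x,[np.linalg.norm(M@(x-o)) for o,M in L]
def proj(n,X):
    K,d,o,Rm=cam(n); X=(np.atleast_2d(X)-o)@Rm
    return cv2.projectPoints(X,np.zeros(3),np.zeros(3),K,d)[0][:,0]
E
python3 - <<'E'
from h import *
np.set_printoptions(precision=4,suppress=True)
for n in("scene","top"):
    print(n,camera_info(n)); im,_=camera(n); cv2.imwrite(f"pics/{n}0.png",im)
    for q in "bushing nest post_top ball notch station carriage fixture spacer arbor oil chuck_key".split():
        print(q,[(np.round(r["location"],1).tolist(),round(r["conf"],2)) for r in finder.pinpoint(n,q)[:4]])
print(ctrl.get_obs())
E
```

```text
pics
scene {'camera_matrix': array([[428.4696,   0.    , 281.2574],
       [  0.    , 428.4696, 207.1036],
       [  0.    ,   0.    ,   1.    ]]), 'dist_coeffs': array([-0.0668,  0.    ,  0.    ,  0.    ,  0.    ]), 'origin': array([0.8392, 0.4799, 0.8826]), 'attitude': array([-2.5135, -0.0164,  2.5443])}
bushing [([339.9, 319.0], 0.88), ([403.0, 286.6], 0.72), ([387.2, 320.3], 0.65), ([438.3, 307.5], 0.58)]
nest [([258.5, 196.9], 0.67)]
post_top [([248.6, 149.0], 0.69)]
ball [([241.0, 201.9], 0.87)]
notch [([260.8, 257.5], 0.97)]
station [([248.9, 146.7], 0.42)]
carriage [([262.7, 199.7], 0.56), ([279.2, 244.1], 0.39)]
fixture [([278.6, 244.5], 0.87)]
spacer [([408.7, 365.0], 0.69)]
arbor [([352.1, 358.5], 0.78)]
oil [([194.5, 129.9], 0.75)]
chuck_key [([303.1, 357.4], 0.73)]
top {'camera_matrix': array([[411.1224,   0.    , 275.8832],
       [  0.    , 411.1224, 214.7398],
       [  0.    ,   0.    ,   1.    ]]), 'dist_coeffs': array([-0.0618,  0.    ,  0.    ,  0.    ,  0.    ]), 'origin': array([0.4356, 0.0209, 1.0897]), 'attitude': array([-3.0892, -0.0264, -1.5895])}
bushing [(
[... 176 characters left out ...]
242.5, 172.5], 0.58)]
station []
carriage [([300.2, 208.7], 0.88)]
fixture [([259.4, 202.9], 0.62)]
spacer [([108.6, 222.8], 0.59)]
arbor [([139.8, 188.6], 0.63)]
oil [([420.3, 202.9], 0.72)]
chuck_key [([158.8, 163.2], 0.57)]
{'time_s': 1.3, 'qpos': array([-1.1936,  0.2999,  1.521 , -0.    ,  1.3207, -0.0666]), 'joint_vel': array([-0.0013, -0.0001, -0.0006, -0.0012, -0.0004,  0.001 ]), 'tau': array([ -0.0017, -53.1665, -35.2912,   0.0709,   0.0213,   0.0001]), 'ee_pos': array([ 0.2362, -0.4967,  0.2243]), 'eef_rot': array([3.1416, 0.    , 0.4438]), 'force': array([ 0.1874,  0.9591, -1.1072]), 'moment': array([ 0.0026, -0.0202, -0.0148]), 'grip_force': 0.0, 'grip_width': 0.09444713861214954}
```

View pics/scene0.png

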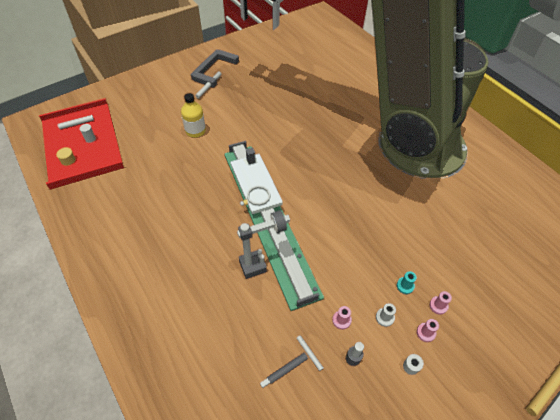

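View pics/top0.png

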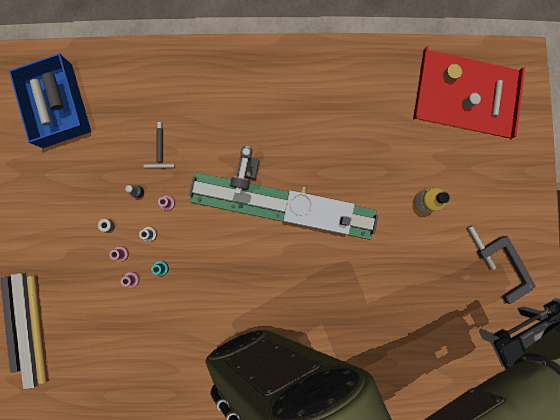

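The scene view shows five flanged shapes: pink at (343,317), (429,328) and (441,301), turquoise at (407,282), and plain steel at (387,315). The steel one is at (147,235) in the top view. It alone fits the bushing, since the unflanged steel spacer is at (414,364). The carriage's post is at scene (250,155) and top (346,221), and the nest ring is at top (301,206).

```bash
python3 - <<'E'
from h import *
np.set_printoptions(precision=4,suppress=True)
s,ds=camera("scene"); t,dt=camera("top")
a=cv2.resize(s[270:390,320:460],None,fx=2.8,fy=2.8,interpolation=cv2.INTER_CUBIC)
b=cv2.resize(t[170:290,90:230],None,fx=2.8,fy=2.8,interpolation=cv2.INTER_CUBIC)
cv2.imwrite("pics/c1.png",np.hstack([a,b]))
def all_(n,q): return [(r["location"],r["conf"]) for r in finder.pinpoint(n,q)]
for q,z in (("bushing",0),("nest",.048),("post_top",.09),("ball",.041),("notch",.041),("carriage",.034),("fixture",0),("spacer",0),("arbor",0),("chuck_key",0),("oil",0)):
    A=all_("scene",q);B=all_("top",q)
    for p,c in A: print(q,"scene",np.round(p,1),round(c,2),at_z("scene",p,z)[:2])
    for p,c in B: print(q,"top",np.round(p,1),round(c,2),at_z("top",p,z)[:2])
    for p,_ in A:
        for r,_ in B:
            x,e=tri(p,r)
            if e[0]<.01: print("   tri",x,np.round(e,4))
# depth-based colour segmentation of steel bushing, top view
K,d,o,Rm=cam("top")
def cloud(n,D):
    K,d,o,Rm=cam(n); v,u=np.mgrid[:420,:560]
    q=cv2.undistortPoints(np.stack([u,v],-1).reshape(-1,1,2).astype(float),K,d)[:,0]
    P=np.c_[q,np.ones(len(q))]*D.reshape(-1,1)
    return (P@Rm.T+o).reshape(420,560,3)
for n,D in(("top",dt),("scene",ds)): np.save(n+"_cloud.npy",cloud(n,D))
E
```

```text
bushing scene [422.5 334.2] 0.73 [0.4041 0.4008]
bushing scene [339.5 318.6] 0.71 [0.5291 0.2731]
bushing scene [403.4 286.2] 0.67 [0.3603 0.295 ]
bushing scene [440.7 309.9] 0.66 [0.331  0.3844]
bushing scene [386.  317.8] 0.65 [0.4442 0.3287]
bushing top [161.8 267.4] 0.71 [0.3585 0.2942]
bushing top [132.9 276.8] 0.56 [0.335  0.3708]
bushing top [147.  237.4] 0.51 [0.4381 0.3328]
bushing top [121.3 253.2] 0.48 [0.3975 0.4013]
   tri [ 0.3989  0.4018 -0.0068] [0.0023 0.0023]
   tri [ 0.3585  0.2946 -0.0027] [0.0003 0.0003]
   tri [ 0.33    0.3791 -0.0102] [0.0061 0.0061]
   tri [ 0.4406  0.3307 -0.0019] [0.0035 0.0035]
nest scene [260.9 195.6] 0.7 [ 0.509  -0.0702]
nest top [300.4 206.3] 0.69 [ 0.5101 -0.0704]
   tri [ 0.5096 -0.07    0.0487] [0.0005 0.0005]
post_top scene [251.7 147.5] 0.76 [ 0.462  -0.1854]
post_top top [344.2 218.7] 0.9 [ 0.4749 -0.1736]
   tri [ 0.473  -0.1687  0.1111] [0.0013 0.0013]
ball scene [240.5 204.2] 0.69 [ 0.5619 -0.08  ]
ball scene [199.1 129.5] 0.2 [ 0.5248 -0.3668]
ball top [303.9 187.4] 0.84 [ 0.5591 -0.0811]
   tri [ 0.5601 -0.082   0.0373] [0.00
[... 448 characters left out ...]
 top [258.6 199.6] 0.98 [0.5332 0.0363]
   tri [ 0.5302  0.0396 -0.007 ] [0.0049 0.0049]
spacer scene [407.3 365.3] 0.84 [0.4767 0.4303]
spacer top [109.2 223.5] 0.49 [0.4765 0.4335]
spacer top [138.2 188.2] 0.15 [0.5692 0.3561]
   tri [0.4772 0.4313 0.0035] [0.0012 0.0012]
arbor scene [355.  359.1] 0.9 [0.5572 0.3594]
arbor top [140.  188.7] 0.64 [0.5677 0.3512]
arbor top [346.1 219.8] 0.42 [ 0.4754 -0.1962]
   tri [0.5629 0.3553 0.0028] [0.0066 0.0066]
chuck_key scene [305.3 355. ] 0.71 [0.6365 0.2952]
chuck_key top [159.5 163.1] 0.74 [0.6355 0.2992]
chuck_key top [299.6 209.2] 0.63 [ 0.5058 -0.0723]
   tri [0.6361 0.2971 0.0037] [0.0017 0.0017]
oil top [421.1 202.5] 0.68 [ 0.5185 -0.4026]
```

View pics/c1.png

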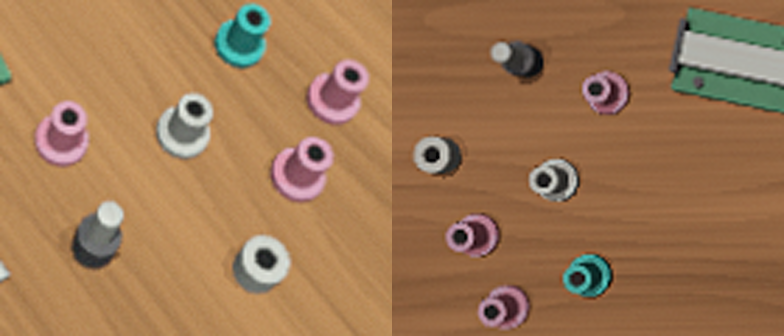

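The crop confirms it: at scene (386,316) / top (148,234) stands the only plain-steel flanged piece. The other flanged ones are pink or turquoise, and the steel ring at (413,363) has no flange. Next I refine positions from the depth clouds of both views.

```bash
python3 - <<'E'
from h import *
np.set_printoptions(precision=4,suppress=True)
C={n:np.load(n+"_cloud.npy") for n in("top","scene")}
def sel(P,c,r,z0,z1):
    P=P.reshape(-1,3); return P[(np.hypot(P[:,0]-c[0],P[:,1]-c[1])<r)&(P[:,2]>z0)&(P[:,2]<z1)]
for n,P in C.items():
    print(n,"table z",np.median(sel(P,(.44,.2),.03,-.02,.02)[:,2]))
    b=sel(P,(.44,.331),.035,.043,.06); print(" bush top",len(b),b.mean(0),b[:,:2].min(0),b[:,:2].max(0),"circ",cv2.minEnclosingCircle(b[:,:2].astype(np.float32)))
    f=sel(P,(.44,.331),.035,.004,.06); print(" bush all",len(f),cv2.minEnclosingCircle(f[:,:2].astype(np.float32)))
    c=sel(P,(.49,-.11),.13,.044,.0525); r=cv2.minAreaRect(c[:,:2].astype(np.float32)); print(" plate",len(c),r,c[:,2].mean())
    g=sel(P,(.51,-.07),.035,.0535,.063); print(" ring",len(g),cv2.minEnclosingCircle(g[:,:2].astype(np.float32)),np.median(g[:,2]))
    p=sel(P,(.474,-.18),.04,.08,.1); print(" post",len(p),p.mean(0),cv2.minAreaRect(p[:,:2].astype(np.float32)))
    # rail direction: rail top strip
    q=sel(P,(.53,.03),.2,.028,.0355); print(" rail",len(q),np.linalg.svd(q[:,:2]-q[:,:2].mean(0),full_matrices=False)[2][0],q.mean(0), cv2.minAreaRect(q[:,:2].astype(np.float32)))
E
```

```text
top table z -0.0006156989498268262
 bush top 85 [0.4474 0.3274 0.049 ] [0.4365 0.316 ] [0.4594 0.3395] circ ((0.4474019706249237, 0.3274403512477875), 0.012911394238471985)
 bush all 204 ((0.4421534538269043, 0.3327651917934418), 0.027243386954069138)
 plate 1795 ((0.5040450096130371, -0.11835877597332001), (0.170329287648201, 0.09734958410263062), 77.23683166503906) 0.04745800783139365
 ring 95 ((0.5162925124168396, -0.06973113864660263), 0.02882854826748371) 0.056134944615672255
 post 73 [ 0.4715 -0.1768  0.0888] ((0.4715794324874878, -0.17777077853679657), (0.020546212792396545, 0.019871778786182404), 76.30453491210938)
 rail 1105 [0.2098 0.9777] [0.5472 0.0855 0.0313] ((0.5641318559646606, 0.025064557790756226), (0.3609510660171509, 0.13579478859901428), 74.67359924316406)
scene table z 0.0006098200838945966
 bush top 130 [0.449  0.3275 0.0493] [0.4344 0.3149] [0.4608 0.3399] circ ((0.4474978744983673, 0.3264671266078949), 0.013639003038406372)
 bush all 340 ((0.4386959969997406, 0.3310932517051697), 0.030397724360227585)
 plate 1492 ((0.5036686062812805, -0.11882361024618149), (0.1736573874950409, 0.09736808389425278), 76.90961456298828) 0.047595003729355316
 ring 116 ((0.5178085565567017, -0.07060415297746658), 0.030303072184324265) 0.05624121489223832
 post 70 [ 0.4724 -0.176   0.0875] ((0.4713497459888458, -0.17718905210494995), (0.02156871370971203, 0.020508207380771637), 77.35814666748047)
 rail 1183 [0.1564 0.9877] [0.555  0.1019 0.0316] ((0.5650368928909302, 0.026524797081947327), (0.3577147126197815, 0.13593190908432007), 75.19580078125)
```

```bash
cat >> h.py <<'E'
def plan(p,close_deg,obs=None):
    """fractions from the measured pose to TCP p, closing line at angle close_deg (world), tool down"""
    o=obs or ctrl.get_obs(); M=R.from_euler('xyz',o["eef_rot"]).as_matrix()
    s=M.T@(np.array(p)-o["ee_pos"])/.2
    a=np.degrees(np.arctan2(M[1,1],M[0,1])); t=-((close_deg-a+180)%360-180)/360
    k=max(1,abs(s).max()); print("t",round(o["time_s"],2),"pos",o["ee_pos"].round(4),"rpy",np.round(o["eef_rot"],4),"close",a.round(2),"F",o["force"].round(1),"w",round(o["grip_width"],4),"gf",round(o["grip_force"],1))
    print("shift",s.round(4),"x%.2f"%k,(s/k).round(3),"turn",t.round(4),"rows",np.linalg.norm(s/k)*4, abs(t)*360/8.59)
E
echo ok
```

```text
ok
```

>>> carry_out(motion=[[[0.83,-1,0],-0.14],[[0.83,-1,0],-0.14],[[0.83,-1,0],-0.14],[[0.83,-1,0],-0.14],[[0.83,-1,0],-0.14],[[0.83,-1,0],-0.14]], hand=-0.3, force=30)

```text
time_s: 3.1
ee_pos: [0.3007, -0.2415, 0.2246]
eef_rot: [3.141, -0.0, 1.332]
force: [0.6, -0.8, 0.3]
grip_width: 0.0608
grip_force: 0.0
```

```bash
python3 -c "
from h import *
plan([.4475,.327,.2],47)"
```

```text
t 3.1 pos [ 0.3007 -0.2415  0.2246] rpy [ 3.1408e+00 -1.0000e-04  1.3324e+00] close -13.66 F [ 0.6 -0.8  0.3] w 0.0608 gf 0.0
shift [2.9354 0.0419 0.123 ] x2.94 [1.    0.014 0.042] turn -0.1685 rows 4.003914282412966 7.061786157200471
```

>>> carry_out(motion=[[[1,0.01,0],0],[[1,0.01,0],0],[[1,0.01,0],0],[[1,0.01,0],0]])

```text
time_s: 3.5
ee_pos: [0.3511, -0.0495, 0.2246]
eef_rot: [3.14, -0.0, 1.323]
force: [1.1, -0.2, 0.8]
grip_width: 0.0611
grip_force: 0.0
```

>>> carry_out(motion=[[[1,0.01,0],0],[[1,0.01,0],0],[[1,0.01,0],0],[[1,0.01,0],0]])

```text
time_s: 3.9
ee_pos: [0.402, 0.1444, 0.2245]
eef_rot: [3.141, -0.0, 1.324]
force: [1.8, -1.0, 0.4]
grip_width: 0.0613
grip_force: 0.0
```

```bash
python3 -c "
from h import *
plan([.4475,.327,.12],47)"
```

```text
t 3.9 pos [0.402  0.1444 0.2245] rpy [ 3.1408e+00 -4.0000e-04  1.3238e+00] close -14.15 F [ 1.8 -1.   0.4] w 0.0613 gf 0.0
shift [ 0.9409 -0.0033  0.5229] x1.00 [ 0.941 -0.003  0.523] turn -0.1699 rows 4.3057667487676285 7.118676155797845
```

>>> carry_out(motion=[[[0.94,0,0],-0.17],[[0.94,0,0],-0.17],[[0.94,0,0],-0.17],[[0.94,0,0],-0.17],[[0.94,0,0.25],-0.17],[[0.94,0,0.5],-0.17],[[0.94,0,0.5],-0.17],[[0.94,0,0.5],-0.17],[[0.94,0,0.5],-0.17],[[0.94,0,0.5],-0.17]])

```text
time_s: 4.9
ee_pos: [0.4486, 0.3246, 0.1255]
eef_rot: [3.139, 0.001, 2.388]
force: [0.3, -0.2, -0.3]
grip_width: 0.0609
grip_force: 0.0
```

```bash
python3 - <<'E'
from h import *
plan([.4475,.327,.035],47)
s,_=camera("scene"); t,_=camera("top")
a=cv2.resize(s[230:390,300:480],None,fx=2.2,fy=2.2,interpolation=cv2.INTER_CUBIC)
b=cv2.resize(t[150:310,60:240],None,fx=2.2,fy=2.2,interpolation=cv2.INTER_CUBIC)
cv2.imwrite("pics/c2.png",np.hstack([a,b]))
print(proj("scene",[[.4475,.327,.05]]),proj("top",[[.4475,.327,.05]]))
E
```

```text
t 4.9 pos [0.4486 0.3246 0.1255] rpy [3.1395e+00 5.0000e-04 2.3881e+00] close 46.83 F [ 0.3 -0.2 -0.3] w 0.0609 gf 0.0
shift [0.0125 0.0043 0.4523] x1.00 [0.012 0.004 0.452] turn -0.0005 rows 1.8099050374011305 0.020335616640290457
[[389.49996311 308.93529962]] [[143.63311431 233.67753534]]
```

View pics/c2.png

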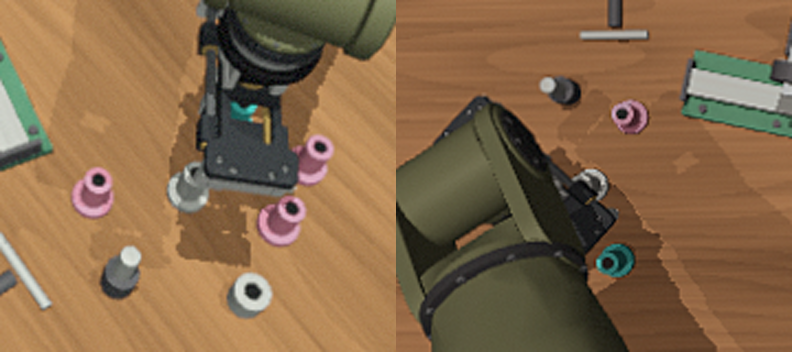

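The gripper hovers over the steel bushing, whose flange shows at crop (190,195) in the scene view and (592,183) in the top view. The bore prediction (389.5,308.9) agrees with the picture. Descending.

>>> carry_out(motion=[[[0.012,0.004,0.15],0],[[0.012,0.004,0.3],0],[[0.012,0.004,0.4],0],[[0.012,0.004,0.45],0],[[0.012,0.004,0.45],0],[[0.012,0.004,0.45],0]])

```text
time_s: 5.6
ee_pos: [0.4473, 0.3268, 0.0353]
eef_rot: [3.14, 0.0, 2.391]
force: [-0.2, -0.5, 0.1]
grip_width: 0.0611
grip_force: 0.0
```

>>> carry_out(motion=[[[0,0,0],0],[[0,0,0],0],[[0,0,0],0],[[0,0,0],0],[[0,0,0],0],[[0,0,0],0],[[0,0,0],0],[[0,0,0],0],[[0,0,0],0],[[0,0,0],0]], hand=1, force=30)

```text
time_s: 6.6
ee_pos: [0.4469, 0.3266, 0.0344]
eef_rot: [3.141, 0.0, 2.392]
force: [0.3, 0.1, 4.6]
grip_width: 0.0253
grip_force: 30.0
```

>>> carry_out(motion=[[[0,0,-0.1],0],[[0,0,-0.3],0],[[0,0,-0.55],0],[[0,0,-0.8],0],[[0,0,-0.97],0],[[0,0,-0.97],0],[[0,0,-0.97],0]])

```text
time_s: 7.3
ee_pos: [0.4466, 0.3264, 0.2274]
eef_rot: [-3.141, -0.0, 2.392]
force: [-0.3, -0.1, -3.0]
grip_width: 0.0255
grip_force: 30.0
```

```bash
python3 - <<'E'
from h import *
plan([.517,-.07,.23],-12.8)
plan([.50,.1,.23],-12.8)
s,_=camera("scene"); 
cv2.imwrite("pics/c3.png",cv2.resize(s[150:350,280:480],None,fx=2.5,fy=2.5,interpolation=cv2.INTER_CUBIC))
E
```

```text
t 7.3 pos [0.4466 0.3264 0.2274] rpy [-3.1409e+00 -2.0000e-04  2.3916e+00] close 47.03 F [-0.3 -0.1 -3. ] w 0.0255 gf 30.0
shift [-1.6085 -1.21   -0.0124] x1.61 [-1.    -0.752 -0.008] turn 0.1662 rows 5.00556194679243 6.964939408001929
t 7.3 pos [0.4466 0.3264 0.2274] rpy [-3.1409e+00 -2.0000e-04  2.3916e+00] close 47.03 F [-0.3 -0.1 -3. ] w 0.0255 gf 30.0
shift [-0.9669 -0.646  -0.0127] x1.00 [-0.967 -0.646 -0.013] turn 0.1662 rows 4.651696380478998 6.964939408001929
```

View pics/c3.png

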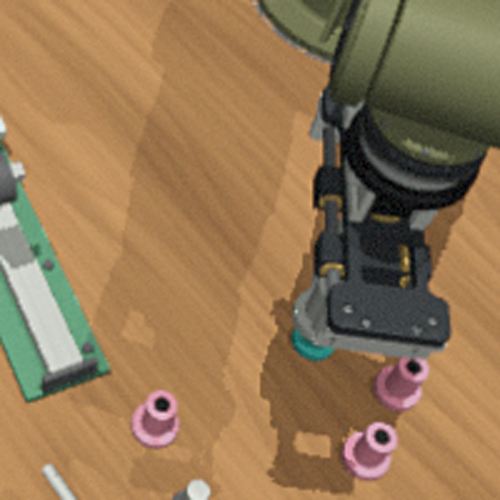

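The bushing is held just below the fingers at crop (310,310), with the turquoise one on the bench behind it. Moving to the nest, passing on the robot's side of the dial.

```bash
python3 -c "
from h import *
plan([.43,.13,.24],-12.8)"
```

```text
t 7.35 pos [0.4463 0.3261 0.2264] rpy [-3.1389e+00 -7.0000e-04  2.3916e+00] close 47.03 F [-0.2  0.5 -3.1] w 0.0253 gf 30.0
shift [-0.6089 -0.7732 -0.0664] x1.00 [-0.609 -0.773 -0.066] turn 0.1662 rows 3.9458082110731656 6.964650628305182
```

>>> carry_out(motion=[[[-0.15,-0.19,-0.02],0.02],[[-0.3,-0.38,-0.04],0.04],[[-0.45,-0.57,-0.06],0.06],[[-0.61,-0.77,-0.06],0.08],[[-0.61,-0.77,-0.06],0.1],[[-0.61,-0.77,-0.06],0.12],[[-0.61,-0.77,-0.06],0.14],[[-0.61,-0.77,-0.06],0.166],[[-0.61,-0.77,-0.06],0.166]])

```text
time_s: 8.25
ee_pos: [0.4305, 0.1305, 0.2384]
eef_rot: [-3.139, 0.001, 1.346]
force: [0.2, -0.3, -3.7]
grip_width: 0.0253
grip_force: 30.0
```

```bash
python3 -c "
from h import *
plan([.517,-.07,.23],-12.8)"
```

```text
t 8.25 pos [0.4305 0.1305 0.2384] rpy [-3.1385e+00  1.4000e-03  1.3455e+00] close -12.91 F [ 0.2 -0.3 -3.7] w 0.0253 gf 30.0
shift [-0.8805  0.6455  0.0414] x1.00 [-0.881  0.645  0.041] turn -0.0003 rows 4.370285608140026 0.012624949402181578
```

>>> carry_out(motion=[[[-0.25,0,0],0],[[-0.5,0.05,0],0],[[-0.75,0.25,0],0],[[-0.88,0.45,0],0],[[-0.88,0.645,0.1],0],[[-0.88,0.645,0.3],0],[[-0.88,0.645,0.5],0],[[-0.88,0.645,0.5],0],[[-0.88,0.645,0.5],0]])

```text
time_s: 9.15
ee_pos: [0.518, -0.0693, 0.1405]
eef_rot: [-3.14, -0.0, 1.351]
force: [-0.2, 0.3, -2.2]
grip_width: 0.0251
grip_force: 30.0
```

```bash
python3 - <<'E'
from h import *
np.set_printoptions(precision=4,suppress=True)
plan([.517,-.07,.09],-12.8)
s,ds=camera("scene"); t,dt=camera("top")
a=cv2.resize(s[110:270,190:370],None,fx=2.2,fy=2.2,interpolation=cv2.INTER_CUBIC)
b=cv2.resize(t[130:290,220:400],None,fx=2.2,fy=2.2,interpolation=cv2.INTER_CUBIC)
cv2.imwrite("pics/c4.png",np.hstack([a,b]))
for n in("scene","top"):
    for q in("bushing","nest"): print(n,q,[(np.round(r["location"],1),round(r["conf"],2)) for r in finder.pinpoint(n,q)])
o=ctrl.get_obs()["ee_pos"]
for n in("scene","top"): print(n,proj(n,[o-[0,0,.035],[.517,-.07,.048]]))
E
```

```text
t 9.15 pos [ 0.518  -0.0693  0.1405] rpy [-3.1401 -0.      1.3509] close -12.6 F [-0.2  0.3 -2.2] w 0.0251 gf 30.0
shift [-0.0045 -0.0039  0.2524] x1.00 [-0.004 -0.004  0.252] turn 0.0006 rows 1.0097630059718232 0.023494007716085112
scene bushing [(array([438., 307.]), 0.87), (array([337.9, 320.2]), 0.66), (array([259.4, 181.9]), 0.64), (array([404. , 285.3]), 0.61), (array([423.6, 330.9]), 0.55)]
scene nest [(array([257. , 197.8]), 0.77)]
top bushing [(array([166.9, 200.3]), 0.77), (array([120.5, 253.9]), 0.73), (array([130.2, 275. ]), 0.72), (array([160.5, 267.5]), 0.51)]
top nest [(array([244.4, 192.3]), 0.61), (array([257.9, 201.2]), 0.44)]
scene [[257.0626 182.3189]
 [258.1821 197.0769]]
top [[302.0048 201.0098]
 [300.1738 203.5943]]
```

View pics/c4.png

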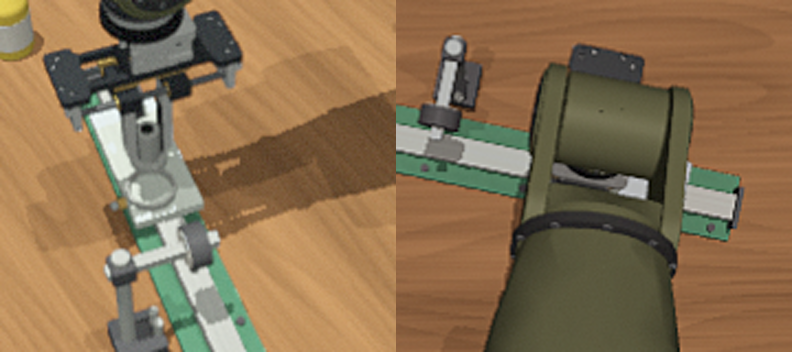

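```bash
python3 - <<'E'
from h import *
np.set_printoptions(precision=4,suppress=True)
s,D=camera("scene"); K,d,o,Rm=cam("scene"); v,u=np.mgrid[:420,:560]
q=cv2.undistortPoints(np.stack([u,v],-1).reshape(-1,1,2).astype(float),K,d)[:,0]
P=(np.c_[q,np.ones(len(q))]*D.reshape(-1,1))@Rm.T+o
t=ctrl.get_obs()["ee_pos"]; print(t)
rr=np.hypot(P[:,0]-t[0],P[:,1]-t[1])
M=R.from_euler('xyz',ctrl.get_obs()["eef_rot"]).as_matrix()
L=(P-t)@M   # tool frame: x along rail(+y fixture), y closing, z down
for z0,z1 in((-.022,-.011),(-.01,.02),(.024,.034),(.034,.045)):
    m=(rr<.04)&(L[:,2]>z0)&(L[:,2]<z1)&(abs(L[:,1])<(.012 if z1<.024 else .04)); X=L[m]; print(z0,z1,m.sum(),X.mean(0),"x",np.percentile(X[:,0],[2,98]),"y",np.percentile(X[:,1],[2,98]),"z",np.percentile(X[:,2],[2,50,98]))
    print("   pix",u.ravel()[m].mean(),v.ravel()[m].mean(), "pred bore",proj("scene",[t+[0,0,.015]]))
m=(rr<.04)&(P[:,2]>.0535)&(P[:,2]<.06); X=L[m]; print("ring x",np.percentile(X[:,0],[2,98]),"y",np.percentile(X[:,1],[2,98]))
E
```

```text
[ 0.5185 -0.0694  0.1413]
-0.022 -0.011 86 [ 0.0029  0.0004 -0.0154] x [-0.0102  0.0142] y [-0.0115  0.011 ] z [-0.0193 -0.0155 -0.0119]
   pix 256.7093023255814 169.09302325581396 pred bore [[256.4573 168.2349]]
-0.01 0.02 86 [0.0111 0.0015 0.0043] x [0.0056 0.0147] y [-0.0107  0.0116] z [-0.0088  0.0037  0.0188]
   pix 257.7093023255814 177.51162790697674 pred bore [[256.4573 168.2349]]
0.024 0.034 71 [0.0137 0.0024 0.0273] x [0.0024 0.0211] y [-0.0158  0.0197] z [0.0241 0.0261 0.0332]
   pix 258.01408450704224 184.85915492957747 pred bore [[256.4573 168.2349]]
0.034 0.045 2 [0.0193 0.0021 0.0343] x [0.019  0.0196] y [-0.0024  0.0067] z [0.0342 0.0343 0.0344]
   pix 259.0 188.5 pred bore [[256.4573 168.2349]]
ring x [-0.025   0.0263] y [-0.0298  0.0252]
```

>>> carry_out(motion=[[[-0.012,-0.008,0],0],[[-0.012,-0.008,0.08],0],[[-0.012,-0.008,0.16],0],[[-0.012,-0.008,0.21],0],[[-0.012,-0.008,0.24],0],[[-0.012,-0.008,0.255],0],[[-0.012,-0.008,0.265],0],[[-0.012,-0.008,0.265],0],[[-0.012,-0.008,0.265],0]])

```text
time_s: 10.4
ee_pos: [0.5163, -0.0715, 0.0876]
eef_rot: [3.141, 0.0, 1.349]
force: [-0.5, -0.1, -2.6]
grip_width: 0.0255
grip_force: 30.0
```

>>> carry_out(motion=[[[0,0,0.005],0],[[0,0,0.01],0],[[0,0,0.015],0],[[0,0,0.015],0]])

```text
time_s: 10.8
ee_pos: [0.516, -0.0714, 0.0841]
eef_rot: [-3.141, 0.0, 1.349]
force: [0.1, -0.3, -3.1]
grip_width: 0.0255
grip_force: 30.0
```

>>> carry_out(motion=[[[0,0,0.003],0],[[0,0,0.006],0],[[0,0,0.008],0],[[0,0,0.008],0],[[0,0,0.008],0]])

```text
time_s: 11.3
ee_pos: [0.5161, -0.0714, 0.0827]
eef_rot: [3.142, -0.0, 1.349]
force: [0.1, 0.5, -2.6]
grip_width: 0.0257
grip_force: 30.0
```

>>> carry_out(motion=[[[0,0,0.003],0],[[0,0,0.006],0],[[0,0,0.006],0],[[0,0,0.006],0]])

```text
time_s: 11.7
ee_pos: [0.5162, -0.0714, 0.0823]
eef_rot: [3.141, 0.0, 1.349]
force: [-5.6, 1.2, 10.4]
grip_width: 0.025
grip_force: 30.0
```

The flange sits on the nest floor (contact force up to +10 N at the expected height), so I open the fingers.

>>> carry_out(motion=[[[0,0,0],0],[[0,0,0],0],[[0,0,0],0],[[0,0,0],0],[[0,0,0],0],[[0,0,0],0]], hand=-0.3)

```text
time_s: 12.3
ee_pos: [0.5161, -0.0714, 0.0814]
eef_rot: [-3.142, -0.0, 1.349]
force: [-1.0, -0.6, -0.4]
grip_width: 0.0612
grip_force: 0.0
```

>>> carry_out(motion=[[[0,0,-0.1],0],[[0,0,-0.25],0],[[0,0,-0.4],0],[[0,0,-0.4],0],[[0,0,-0.4],0]])

```text
time_s: 12.8
ee_pos: [0.5161, -0.0714, 0.1615]
eef_rot: [3.141, -0.0, 1.349]
force: [-0.4, -0.5, 0.3]
grip_width: 0.0607
grip_force: 0.0
```

```bash
python3 - <<'E'
from h import *
np.set_printoptions(precision=4,suppress=True)
plan([.4715,-.1775,.16],-12.8)
s,D=camera("scene"); K,d,o,Rm=cam("scene"); v,u=np.mgrid[:420,:560]
cv2.imwrite("pics/c5.png",cv2.resize(s[130:270,190:350],None,fx=4,fy=4,interpolation=cv2.INTER_CUBIC))
q=cv2.undistortPoints(np.stack([u,v],-1).reshape(-1,1,2).astype(float),K,d)[:,0]
P=(np.c_[q,np.ones(len(q))]*D.reshape(-1,1))@Rm.T+o
rr=np.hypot(P[:,0]-.517,P[:,1]+.07)
for z0,z1,r in((.09,.105,.025),(.0525,.062,.034)):
    X=P[(rr<r)&(P[:,2]>z0)&(P[:,2]<z1)]; print(len(X),X.mean(0),cv2.minEnclosingCircle(X[:,:2].astype(np.float32)))
E
```

```text
t 12.8 pos [ 0.5161 -0.0714  0.1615] rpy [ 3.1409 -0.      1.3486] close -12.73 F [-0.4 -0.5  0.3] w 0.0607 gf 0.0
shift [-0.5664 -0.1006  0.0074] x1.00 [-0.566 -0.101  0.007] turn 0.0002 rows 2.3013563778574797 0.007815164943750997
90 [ 0.518  -0.0682  0.0968] ((0.5157703757286072, -0.0682566910982132), 0.01435926929116249)
199 [ 0.5205 -0.0637  0.0566] ((0.5162891745567322, -0.07024840265512466), 0.02985679730772972)
```

View pics/c5.png

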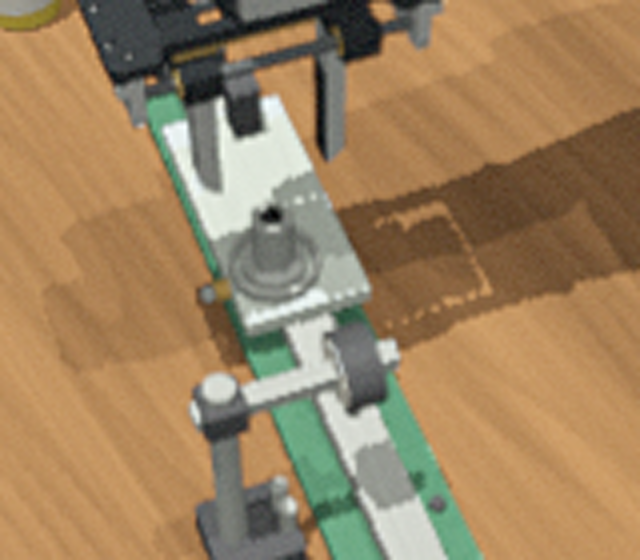

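The bushing stands upright inside the ring at crop (272,255), let go, and its top is at z = 0.097 as expected. The post is at crop (245,110), so I move over it next.

>>> carry_out(motion=[[[-0.2,-0.04,0],0],[[-0.4,-0.08,0],0],[[-0.566,-0.1,0],0],[[-0.566,-0.1,0.1],0],[[-0.566,-0.1,0.25],0],[[-0.566,-0.1,0.37],0],[[-0.566,-0.1,0.42],0],[[-0.566,-0.1,0.42],0],[[-0.566,-0.1,0.42],0]])

```text
time_s: 13.75
ee_pos: [0.4719, -0.1775, 0.078]
eef_rot: [3.141, 0.0, 1.349]
force: [-0.1, 0.7, -0.7]
grip_width: 0.061
grip_force: 0.0
```

```bash
python3 - <<'E'
from h import *
plan([.4715,-.1775,.076],-12.8)
E
```

```text
t 13.75 pos [ 0.4719 -0.1775  0.078 ] rpy [3.1413e+00 1.0000e-04 1.3487e+00] close -12.73 F [-0.1  0.7 -0.7] w 0.061 gf 0.0
shift [-0.0005 -0.0019  0.0098] x1.00 [-0.    -0.002  0.01 ] turn 0.0002 rows 0.039984860033105314 0.00870188643154691
```

>>> carry_out(motion=[[[0,0,0],0],[[0,0,0],0],[[0,0,0],0],[[0,0,0],0],[[0,0,0],0],[[0,0,0],0],[[0,0,0],0]], hand=1, force=35)

```text
time_s: 14.45
ee_pos: [0.4709, -0.1772, 0.0775]
eef_rot: [-3.14, -0.0, 1.349]
force: [-7.2, 0.8, 5.4]
grip_width: 0.0196
grip_force: 35.0
```

```bash
python3 - <<'E'
from h import *
np.set_printoptions(precision=4,suppress=True)
o=ctrl.get_obs(); print(o["force"],o["moment"],o["grip_width"],o["ee_pos"])
s,_=camera("scene")
for q in("notch","ball","nest"): print(q,[(np.round(r["location"],1),round(r["conf"],2),at_z("scene",r["location"],.048 if q=="nest" else .041)) for r in finder.pinpoint("scene",q)])
t,_=camera("top")
for q in("notch","ball"): print(q,[(np.round(r["location"],1),round(r["conf"],2),at_z("top",r["location"],.041)) for r in finder.pinpoint("top",q)])
E
```

```text
[-7.2325  0.7599  5.3963] [0.2336 1.1439 0.0096] 0.01957203877943477 [ 0.4709 -0.1772  0.0775]
notch [(array([257. , 255.6]), 0.62, array([0.605 , 0.0632, 0.041 ]))]
ball [(array([241.1, 204.6]), 0.72, array([ 0.5613, -0.0781,  0.041 ]))]
nest [(array([258.1, 197.1]), 0.8, array([ 0.5172, -0.0701,  0.048 ]))]
notch [(array([245.3, 173.5]), 0.87, array([0.5973, 0.0687, 0.041 ])), (array([242.5, 195.1]), 0.43, array([0.5418, 0.0767, 0.041 ]))]
ball [(array([303.3, 185.5]), 0.85, array([ 0.5641, -0.0797,  0.041 ]))]
```

>>> carry_out(motion=[[[0.02,-0.005,0],0],[[0.06,-0.005,0],0],[[0.1,-0.005,0],0],[[0.15,-0.005,0],0],[[0.2,-0.005,0],0],[[0.25,-0.005,0],0],[[0.3,-0.005,0],0],[[0.35,-0.005,0],0],[[0.39,-0.005,0],0],[[0.42,-0.005,0],0],[[0.44,-0.005,0],0],[[0.45,-0.005,0],0]])

```text
time_s: 16.0
ee_pos: [0.491, -0.0887, 0.0775]
eef_rot: [3.141, -0.0, 1.349]
force: [4.9, -3.4, -1.9]
grip_width: 0.0196
grip_force: 35.0
```

```bash
cat > st.py <<'E'
from h import *
np.set_printoptions(precision=4,suppress=True)
o=ctrl.get_obs(); M=R.from_euler('xyz',o["eef_rot"]).as_matrix()
print(o["time_s"],o["ee_pos"],"Ftool",M.T@o["force"],"travel",(M.T@(o["ee_pos"]-[.4709,-.1772,.0775])))
E
python3 st.py
```

```text
16.0 [ 0.491  -0.0887  0.0775] Ftool [-2.2203  5.5721  1.9295] travel [ 0.0908  0.0001 -0.    ]
```

>>> carry_out(motion=[[[0.02,0,0],0],[[0.045,0,0],0],[[0.07,0,0],0],[[0.095,0,0],0],[[0.12,0,0],0],[[0.14,0,0],0],[[0.155,0,0],0],[[0.165,0,0],0],[[0.17,0,0],0],[[0.17,0,0],0]])

```text
time_s: 17.0
ee_pos: [0.4985, -0.0556, 0.0775]
eef_rot: [3.14, -0.0, 1.349]
force: [5.9, -2.0, -2.8]
grip_width: 0.02
grip_force: 35.0
```

```bash
cat >> st.py <<'E'
s,_=camera("scene"); L={}
for q in("notch","ball"):
    r=finder.pinpoint("scene",q)
    if r: L[q]=at_z("scene",r[0]["location"],.041); print(q,L[q],round(r[0]["conf"],2))
if len(L)==2: print("ball in notch y",(L["ball"]-L["notch"])@M[:,0])
E
python3 st.py
```

```text
17.0 [ 0.4985 -0.0556  0.0775] Ftool [-0.6415  6.1661  2.8544] travel [0.1247 0.0002 0.    ]
notch [0.5945 0.0631 0.041 ] 0.9
ball [0.5826 0.0453 0.041 ] 0.56
ball in notch y -0.02001392306876484
```

>>> carry_out(motion=[[[0.005,0,0],0],[[0.01,0,0],0],[[0.01,0,0],0]])

```text
time_s: 17.45
ee_pos: [0.4989, -0.0538, 0.0775]
eef_rot: [3.14, -0.0, 1.349]
force: [6.1, -1.3, -3.5]
grip_width: 0.0198
grip_force: 35.0
```

>>> carry_out(motion=[[[0.005,0,0],0],[[0.01,0,0],0],[[0.01,0,0],0]])

```text
time_s: 17.75
ee_pos: [0.4994, -0.0518, 0.0775]
eef_rot: [3.14, -0.0, 1.349]
force: [7.0, -1.8, -2.4]
grip_width: 0.0197
grip_force: 35.0
```

>>> carry_out(motion=[[[0.005,0,0],0],[[0.01,0,0],0],[[0.01,0,0],0]])

```text
time_s: 18.05
ee_pos: [0.4998, -0.0499, 0.0776]
eef_rot: [3.14, -0.0, 1.349]
force: [7.4, -2.1, -2.0]
grip_width: 0.02
grip_force: 35.0
```

>>> carry_out(motion=[[[0.005,0,0],0],[[0.01,0,0],0],[[0.01,0,0],0]])

```text
time_s: 18.35
ee_pos: [0.5002, -0.0479, 0.0775]
eef_rot: [3.14, -0.0, 1.349]
force: [6.9, -2.6, -3.2]
grip_width: 0.0197
grip_force: 35.0
```

```bash
python3 st.py
```

```text
18.35 [ 0.5002 -0.0479  0.0775] Ftool [-1.0465  7.2951  3.1698] travel [ 0.1326  0.0002 -0.    ]
notch [0.6027 0.0626 0.041 ] 0.86
ball [0.585  0.0503 0.041 ] 0.88
ball in notch y -0.015869069909630676
```

>>> carry_out(motion=[[[0.005,0,0],0],[[0.01,0,0],0],[[0.01,0,0],0]])

```text
time_s: 18.8
ee_pos: [0.5007, -0.046, 0.0775]
eef_rot: [3.14, -0.0, 1.349]
force: [7.2, -2.8, -3.9]
grip_width: 0.0198
grip_force: 35.0
```

>>> carry_out(motion=[[[0.005,0,0],0],[[0.01,0,0],0],[[0.01,0,0],0]])

```text
time_s: 19.1
ee_pos: [0.5011, -0.044, 0.0775]
eef_rot: [3.14, -0.0, 1.349]
force: [7.0, -1.7, -3.0]
grip_width: 0.02
grip_force: 35.0
```

>>> carry_out(motion=[[[0.005,0,0],0],[[0.01,0,0],0],[[0.01,0,0],0]])

```text
time_s: 19.4
ee_pos: [0.5016, -0.0421, 0.0775]
eef_rot: [3.14, -0.0, 1.349]
force: [7.1, -2.0, -2.7]
grip_width: 0.0198
grip_force: 35.0
```

>>> carry_out(motion=[[[0.005,0,0],0],[[0.01,0,0],0],[[0.01,0,0],0]])

```text
time_s: 19.7
ee_pos: [0.5019, -0.0406, 0.0775]
eef_rot: [3.14, 0.001, 1.349]
force: [5.9, -6.4, -2.0]
grip_width: 0.0195
grip_force: 35.0
```

```bash
python3 st.py
```

```text
19.7 [ 0.5019 -0.0406  0.0775] Ftool [-4.9612  7.1936  1.9924] travel [ 0.1401  0.0002 -0.0001]
notch [0.6046 0.0721 0.041 ] 0.63
ball [0.5891 0.0539 0.041 ] 0.78
ball in notch y -0.021207045878097505
```

>>> carry_out(motion=[[[0.005,0,0],0],[[0.01,0,0],0],[[0.01,0,0],0]])

```text
time_s: 20.15
ee_pos: [0.5023, -0.0389, 0.0775]
eef_rot: [3.14, 0.001, 1.348]
force: [6.3, -3.5, -2.8]
grip_width: 0.0197
grip_force: 35.0
```

>>> carry_out(motion=[[[0.005,0,0],0],[[0.01,0,0],0],[[0.01,0,0],0]])

```text
time_s: 20.45
ee_pos: [0.5028, -0.0366, 0.0775]
eef_rot: [3.14, 0.0, 1.349]
force: [6.2, -2.5, -2.9]
grip_width: 0.0197
grip_force: 35.0
```

>>> carry_out(motion=[[[0.005,0,0],0],[[0.01,0,0],0],[[0.01,0,0],0]])

```text
time_s: 20.75
ee_pos: [0.5033, -0.0345, 0.0775]
eef_rot: [3.14, 0.0, 1.349]
force: [6.9, -2.5, -3.9]
grip_width: 0.0198
grip_force: 35.0
```

>>> carry_out(motion=[[[0.005,0,0],0],[[0.01,0,0],0],[[0.01,0,0],0]])

```text
time_s: 21.05
ee_pos: [0.5038, -0.0324, 0.0775]
eef_rot: [3.14, -0.0, 1.349]
force: [6.9, -2.6, -2.9]
grip_width: 0.0199
grip_force: 35.0
```

```bash
python3 st.py
```

```text
21.05 [ 0.5038 -0.0324  0.0775] Ftool [-1.0102  7.2498  2.9119] travel [0.1485 0.0002 0.    ]
notch [0.605  0.0611 0.041 ] 0.87
ball [0.5892 0.0598 0.041 ] 0.93
ball in notch y -0.004748460905175815
```

>>> carry_out(motion=[[[0.005,0,0],0],[[0.005,0,0],0]])

```text
time_s: 21.4
ee_pos: [0.504, -0.0314, 0.0775]
eef_rot: [3.14, -0.0, 1.349]
force: [6.9, -1.8, -2.8]
grip_width: 0.0201
grip_force: 35.0
```

>>> carry_out(motion=[[[0.005,0,0],0],[[0.005,0,0],0]])

```text
time_s: 21.6
ee_pos: [0.5042, -0.0304, 0.0775]
eef_rot: [3.14, -0.0, 1.349]
force: [6.6, -1.7, -3.4]
grip_width: 0.0195
grip_force: 35.0
```

>>> carry_out(motion=[[[0.005,0,0],0],[[0.005,0,0],0]])

```text
time_s: 21.8
ee_pos: [0.5045, -0.0293, 0.0775]
eef_rot: [3.14, -0.0, 1.349]
force: [6.9, -0.5, -2.6]
grip_width: 0.02
grip_force: 35.0
```

>>> carry_out(motion=[[[0.005,0,0],0],[[0.005,0,0],0]])

```text
time_s: 22.0
ee_pos: [0.5047, -0.0283, 0.0775]
eef_rot: [3.14, -0.001, 1.349]
force: [8.0, -0.1, -3.7]
grip_width: 0.0195
grip_force: 35.0
```

```bash
python3 st.py
```

```text
22.0 [ 0.5047 -0.0283  0.0775] Ftool [1.6512 7.8159 3.7084] travel [0.1527 0.0002 0.0001]
notch [0.6041 0.061  0.041 ] 0.75
ball [0.6014 0.0693 0.041 ] 0.96
ball in notch y 0.007472402773681219
```

>>> carry_out(motion=[[[0.004,0,0],0],[[0.004,0,0],0]])

```text
time_s: 22.35
ee_pos: [0.5048, -0.0276, 0.0775]
eef_rot: [3.14, -0.0, 1.349]
force: [7.7, -2.5, -3.4]
grip_width: 0.0199
grip_force: 35.0
```

>>> carry_out(motion=[[[0.004,0,0],0],[[0.004,0,0],0]])

```text
time_s: 22.55
ee_pos: [0.5049, -0.0272, 0.0775]
eef_rot: [3.14, 0.0, 1.349]
force: [6.1, -3.9, -3.1]
grip_width: 0.0199
grip_force: 35.0
```

>>> carry_out(motion=[[[0.004,0,0],0],[[0.004,0,0],0]])

```text
time_s: 22.75
ee_pos: [0.505, -0.0267, 0.0775]
eef_rot: [3.14, 0.001, 1.349]
force: [5.9, -7.5, -2.9]
grip_width: 0.0201
grip_force: 35.0
```

```bash
python3 st.py
```

```text
22.75 [ 0.505  -0.0267  0.0775] Ftool [-5.9829  7.4407  2.9267] travel [ 0.1543  0.0002 -0.0001]
notch [0.597 0.067 0.041] 0.66
ball [0.592  0.0645 0.041 ] 0.84
ball in notch y -0.0035602098963736593
```

>>> carry_out(motion=[[[-0.006,0,0],0],[[-0.006,0,0],0],[[-0.006,0,0],0],[[-0.006,0,0],0],[[-0.006,0,0],0]])

```text
time_s: 23.4
ee_pos: [0.5049, -0.0275, 0.0775]
eef_rot: [3.14, 0.0, 1.349]
force: [5.9, -2.8, -2.4]
grip_width: 0.02
grip_force: 35.0
```

```bash
for i in 1 2 3; do python3 st.py; done; python3 - <<'E'
from h import *
s,_=camera("scene"); t,_=camera("top")
a=cv2.resize(s[160:290,200:330],None,fx=3,fy=3,interpolation=cv2.INTER_CUBIC)
b=cv2.resize(t[130:260,190:320],None,fx=3,fy=3,interpolation=cv2.INTER_CUBIC)
cv2.imwrite("pics/c6.png",np.hstack([a,b]))
E
```

```text
23.4 [ 0.5049 -0.0275  0.0775] Ftool [-1.4028  6.3156  2.4579] travel [ 0.1536  0.0002 -0.    ]
notch [0.6087 0.0682 0.041 ] 0.74
ball [0.5915 0.0725 0.041 ] 0.89
ball in notch y 0.00046550771329527526
23.55 [ 0.5049 -0.0275  0.0775] Ftool [-1.889   7.5533  2.9851] travel [ 0.1535  0.0002 -0.    ]
notch [0.6066 0.0612 0.041 ] 0.83
ball [0.595  0.0631 0.041 ] 0.59
ball in notch y -0.0007589783380818517
23.7 [ 0.5049 -0.0275  0.0775] Ftool [-1.6939  6.0647  2.9764] travel [ 0.1535  0.0002 -0.    ]
notch [0.6048 0.068  0.041 ] 0.86
ball [0.6008 0.067  0.041 ] 0.63
ball in notch y -0.0018512794862803217
```

View pics/c6.png

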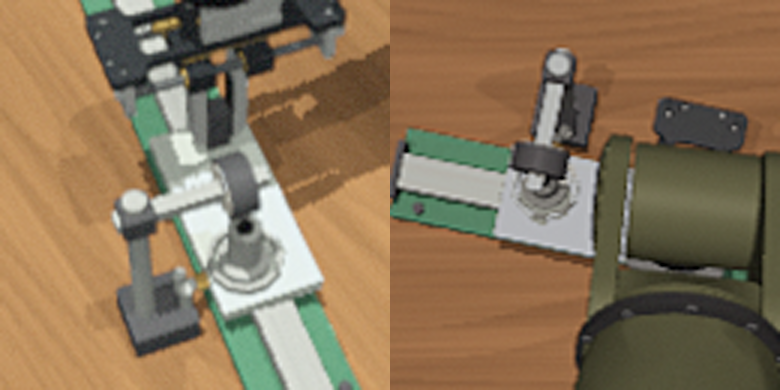

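The bushing stands upright in the nest at scene crop (245,265), beneath the dial. The ball in its brass sleeve is at crop (200,285) between the two humps on the foot. The push jumped at 140 mm, turned into a pull at 153 mm, then resisted again. Measured ball-to-notch offset is about 0 mm and the post is held at 35 N, so I'm handing in.

```bash
python3 -c "
from station import ctrl
print(ctrl.hand_in())"
```

```text
the job is handed in; nothing more can be done
None
```

I handed the job in at about 24 s: the steel bushing stands upright and released in the nest, and the carriage rests with its ball in the notch (about 0–2 mm off by camera), with the post still held at 35 N. The hand-in returned no verdict.

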